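# Feed guide rollers through the tray gate

## Robot

A 7-joint arm with a two-finger parallel gripper is mounted at the origin on the work surface. World frame = base frame: x ahead of the robot, y to its left, z up, the work surface at z = 0. Lengths are in m, angles in rad, forces in N, time in s.
With the tool pointing down it reaches from about 0.4 to 0.85 m from the base axis. Payload 4.5 kg.
Tool frame: the origin (TCP) lies at the very end of the fingers, on their centre line; the grasp point (between the pads) lies 19 mm behind it (tcp_to_grasp is the z of the grasp point in the tool frame, in m); z points along the fingers, y is the line along which they close (so a half turn about z gives the same grasp; the last joint's range is limited). The gripper opens to 88 mm and grips with 3 to 60 N. Pads are 18 mm wide; open, the fingers measure 123 mm over their backs; the gripper's body (75 mm by 187 mm) begins 45 mm behind the grasp point.
Start: joints at [1.14, 0.689, -0.195, 1.565, 0.157, 0.902, -0.215], TCP at [0.28, -0.559, 0.239] pointing down, gripper open.
Joint ranges: [-3.01, 3.01], [-0.46, 2.08], [-1.47, 1.51], [0.13, 2.56], [-1, 4.14], [0.04, 2.09], [-2.66, 2.66]. Speed limits (rad/s): [2.57, 2.57, 3.14, 3.14, 3.14, 3.14, 3.14].

## Interface

Orientations are given as a unit quaternion [x, y, z, w].
In Python, from plant import * gives the robot as it stands. The module is installed in compiled form; this text tells all that it offers.
- The arm moves only by the shell command python3 -m jog 'ROWS' [OPENING] [FORCE]. ROWS is JSON, a list that holds one entry, the list of rows, each a list of 6 numbers: the shift along the tool's x, y, z in m, then the turn, a rotation vector about the tool's x, y, z in rad. In form: [[[dx, dy, dz, ax, ay, az], ...]]. A call has 1 to 12 rows; each row shifts and turns the commanded pose from where the row before left it, along the tool's axes as they then stand; what a row does not reach is not made up. A row lasts 1/8 s, in which the tool goes at most 62.5 mm and 10.7 degrees, less where a joint would pass 70% of its speed; a pose out of reach is approached as far as the arm can. A call with a gripper value outside its range is refused whole. OPENING is the finger opening in m, from 0 to 0.0881, set as the call begins (- or left out, the last holds). The fingers move at their own pace and stop on an object; FORCE is the grip in N (left out, the last holds). Time passes only in rows, so rows that do not move let the fingers close. It gives the time, the measured TCP pose, the force, the opening and the grip force at its end, in the units of the state.
- get_state(): the state, without advancing time (a new reading comes with each control period).
- snapshot(name): name is "scene" or "top"; returns a dict with "frame" (420x560x3 uint8, red, green, blue), "mtx" (3x3 intrinsics, pixels), "D" ([k1, k2, p1, p2, k3] as OpenCV has them; the pictures are not rectified), "xyz" and "orientation" of the camera in the world. Camera axes: x right, y down, z forward; pixel columns grow to the right and rows downward; lengths in m; the calibration is good to about 2 mm. A picture is of the moment at which its call begins. There is no depth.
- finish_job(): hands the job in; it is judged then, once.
The state is a dict: "clock": time; "q": joint angles; "qd": joint speeds; "joint_torque": joint torques, N m; "tool_pos": TCP position; "eef_rot": TCP orientation; "contact_force": force on the tool from outside, world axes, zero at the start; "moment": the same for the moment, N m; "opening": opening from 0.0 (shut) to 1.0 (fully open); "finger_force": force on a finger pad.
Only numpy, scipy, OpenCV 4.12 (cv2) and the standard library are available. Lean on these libraries where they do the work, as an engineer would, in place of code of your own. Each camera call takes 0.05 s, during which the arm holds its last target. There are 200 camera calls.

## Task

With the fingertips, sweep the three loose brass film rollers through the gate of the sorting tray into its slot, one at a time: while one goes in, the rollers still to come stay well back from the gate. Only push them along the tray floor, standing upright, without lifting them or tipping them over, until all three stand wholly inside the slot. Leave the lens, the jar, the film can and the screwdriver where they are.

Things in the scene. Friction and masses are not known exactly. Their poses are not given: they have to be found in the camera images.
- tray: Blue low-walled sorting tray, fixed. Origin: on its underside, on the slot's centre line, 20 mm before the gate. x runs along that line from the pen through the gate into the slot, y across, z up. Floor top 6 mm above the bench, level throughout. Walls 6 mm thick, only 8 mm tall (tops 14 mm above the bench): fingertips can pass above them while pushing a roller's upper part.
- pen (a point): Middle of the pen floor (floor-top height, tray axes), where the rollers start. The pen is 140 mm along x by 184 mm along y inside; this point lies 84 mm before the gate, on the slot's centre line.
- gate (a point): The gate: the slot's mouth, 35 mm wide, between the red-marked ends of two yellow funnel walls. Point on the centre line at floor-top height; tray axes (x into the slot). The funnel walls, also 8 mm tall, begin in the pen 38 mm before the gate, 36 mm either side of the centre line, and narrow to the gate.
- slot_end (a point): Inner face of the steel end stop that closes the slot, on the centre line at floor-top height, 110 mm past the gate. The stop is 22 mm tall (28 mm above the bench). The slot is 35 mm wide inside, sides 8 mm tall, so rollers go in one behind the other; three take up 90 of its 110 mm.
- roller_a_center (a point): Brass film guide roller, a flanged spool standing on end: 30 mm diameter, 22 mm tall, about 45 g; point at its centre, 11 mm above its underside, z along its axis. Loose, slides on the tray. All three are alike.
- roller_b_center (a point): Brass film guide roller, a flanged spool standing on end: 30 mm diameter, 22 mm tall, about 45 g; point at its centre, 11 mm above its underside, z along its axis. Loose, slides on the tray. All three are alike.
- roller_c_center (a point): Brass film guide roller, a flanged spool standing on end: 30 mm diameter, 22 mm tall, about 45 g; point at its centre, 11 mm above its underside, z along its axis. Loose, slides on the tray. All three are alike.
- roller_a: The same roller; origin at the centre of its underside.
- roller_b: The same roller; origin at the centre of its underside.
- roller_c: The same roller; origin at the centre of its underside.
- lens_center (a point): Bystander: dark projector lens barrel standing in a pen corner beside the funnel, 34 mm diameter, 47 mm tall, point at its centre half-way up.
- jar_center (a point): Bystander: small amber glass jar with a red cap standing in the pen's other corner beside the funnel, 32 mm diameter, 45 mm tall, point at its centre half-way up.
- film_can: Bystander: flat round aluminium film can on the bench beside the slot, 114 mm diameter, 23 mm tall; origin at the centre of its underside.
- screwdriver: Bystander: screwdriver lying on the bench along the tray's other side (tray -y), about 200 mm long, 26 mm thick; origin on its underside.
Mind the look-alikes: they are no part of the job. Leave any green or turquoise look-alike of the roller_a alone.

How it is judged:
By the outcome, as a careful person would: the job done as asked, in the order asked, and still so for the second after the job is handed in, with the robot touching nothing.
It also fails if it takes over 72 s, if anything falls off the work surface, if the arm or the gripper's body presses on something with over 40 N, if the wrist force passes 120 N, or if a joint passes its speed limit or range.

## Working session

There is one attempt and no reset: what is moved stays moved. The work goes in short steps, Python scripts to look and compute and a shell command to move; the robot and the scene stay as the last step left them, time stands still between calls to the robot, and variables do not carry over. Pictures are saved under pics/ and viewed, at most 10 in all, crops included, and the job is handed in when it is done.

```bash
mkdir -p pics; python3 - <<'E'
from plant import *
import cv2
s=get_state();print(s['clock'],s['tool_pos'],s['eef_rot'],s['opening'])
for n in('scene','top'):
    r=snapshot(n);cv2.imwrite(f'pics/{n}0.png',r['frame'][:,:,::-1]);print(n,r['xyz'],r['orientation'],r['mtx'],r['D'])
E
```

```text
0.0 [ 0.27984408 -0.55814439  0.23789457] [ 9.73103300e-01  2.30367359e-01 -2.72632177e-04 -8.78747330e-04] 0.9991131402747109
scene [1.32418394 0.23912247 0.60729933] [ 0.53875821  0.71476999 -0.35130244 -0.27464531] [[479.61311713   0.         283.2514945 ]
 [  0.         479.61311713 204.97752594]
 [  0.           0.           1.        ]] [-0.0239458  0.         0.         0.         0.       ]
top [0.54335692 0.04929764 0.79217527] [ 0.71006361 -0.70237667  0.04186186 -0.02691226] [[477.8456026    0.         281.34605258]
 [  0.         477.8456026  213.25721324]
 [  0.           0.           1.        ]] [0.03952566 0.         0.         0.         0.        ]
```

View pics/top0.png

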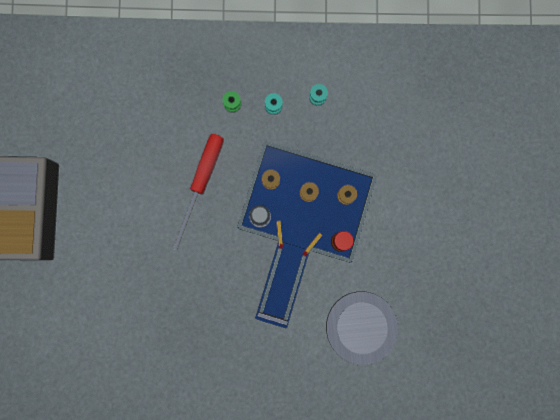

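View pics/scene0.png

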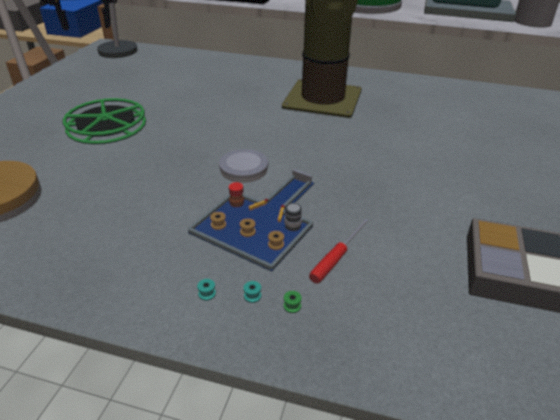

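The top view shows brass rollers at about (271,180), (310,192) and (347,195). The lens is at (260,216), the jar at (344,241), the gate near (293,250) and the slot end near (272,320). I'll enlarge the tray.

```bash
cat > h.py <<'E'
from plant import *
import cv2,numpy as np
from scipy.spatial.transform import Rotation as R
def ray(r,uv,z):
    p=cv2.undistortPoints(np.array(uv,float).reshape(-1,1,2),r['mtx'],r['D'])[:,0]
    d=R.from_quat(r['orientation']).apply(np.c_[p,np.ones(len(p))]);c=np.array(r['xyz'])
    return c+d*((z-c[2])/d[:,2])[:,None]
def proj(r,P):
    Ri=R.from_quat(r['orientation']).inv();P=Ri.apply(np.atleast_2d(P)-r['xyz'])
    return cv2.projectPoints(P,np.zeros(3),np.zeros(3),r['mtx'],r['D'])[0][:,0]
E
python3 - <<'E'
import cv2
from h import *
r=snapshot('top');f=r['frame'][140:335,230:385,::-1]
cv2.imwrite('pics/c1.png',cv2.resize(f[:120],None,fx=5,fy=5,interpolation=cv2.INTER_CUBIC))
cv2.imwrite('pics/c2.png',cv2.resize(f[75:195],None,fx=5,fy=5,interpolation=cv2.INTER_CUBIC))
E
```

```text
(no output)
```

View pics/c1.png

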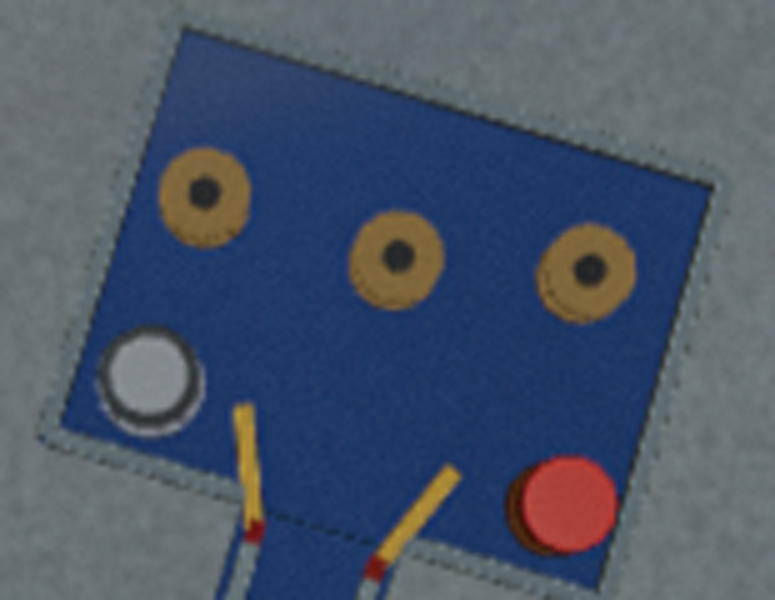

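View pics/c2.png

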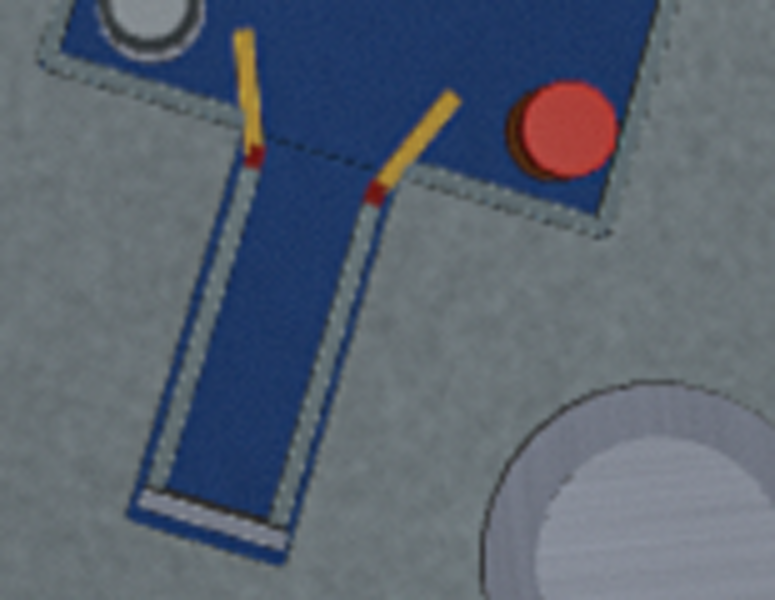

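```bash
cat >> h.py <<'E'
from scipy import ndimage
import json
def tray():
    a,x,y=json.load(open('tray.json'));return a,np.array([x,y])
def toT(P):
    a,o=tray();c,s=np.cos(a),np.sin(a);return (np.array(P)[...,:2]-o)@np.array([[c,-s],[s,c]])
def toW(p):
    a,o=tray();c,s=np.cos(a),np.sin(a);return np.array(p)@np.array([[c,s],[-s,c]])+o
def rollers(r):
    # brass pixels within the tray, top face centre at 28 mm
    h=cv2.cvtColor(r['frame'],cv2.COLOR_RGB2HSV).astype(int)
    m=((h[...,0]>=10)&(h[...,0]<=26)&(h[...,1]>90)&(h[...,2]>60)).astype(np.uint8)
    m=cv2.morphologyEx(m,cv2.MORPH_CLOSE,np.ones((5,5),np.uint8))
    n,l,st,c=cv2.connectedComponentsWithStats(m);out=[]
    for i in range(1,n):
        if 80<st[i,4]<800:
            p=toT(ray(r,c[i],.020)[0])
            if -140<p[0]*1e3<135 and abs(p[1])<.095: out.append((np.round(p*1e3,1).tolist(),int(st[i,4])))
    return out
E
python3 - <<'E'
from h import *
from scipy.optimize import least_squares
r=snapshot('top')
c1=[(185,30),(712,187),(600,590),(60,430)]
c2=[(168,490),(275,522)]
uv=[(230+u/5-.4,140+v/5-.4) for u,v in c1]+[(230+u/5-.4,215+v/5-.4) for u,v in c2]
P=np.r_[ray(r,uv[:4],.010),ray(r,uv[4:],.014)][:,:2]*1e3
print(P.round(1))
for s in(1,-1):
    # s: sign of y for left image side
    T=np.array([(-134,s*92),(-134,-s*92),(6,-s*92),(6,s*92),(130,s*17.5),(130,-s*17.5)],float)
    f=lambda p:(T@np.array([[np.cos(p[0]),np.sin(p[0])],[-np.sin(p[0]),np.cos(p[0])]])+p[1:]-P).ravel()
    for a0 in(0,3): 
        q=least_squares(f,[a0,500,0]);print(s,q.cost,q.x,f(q.x).round(1))
        if q.cost<200: json.dump([q.x[0],q.x[1]/1e3,q.x[2]/1e3],open('tray.json','w'))
print(rollers(r)); 
for n,u,z in(('lens',(150,374),.053),('jar',(570,503),.051)): print(n,toT(ray(r,(230+u[0]/5-.4,140+u[1]/5-.4),z)))
print('can',ray(r,(361,327),.023), toT(ray(r,(361,327),.023)))
s=get_state();t=R.from_quat(s['eef_rot']);print(t.as_matrix().round(3)); a,o=tray();print(np.degrees(a),o)
E
```

```text
[[ 732.7   58.8]
 [ 682.1 -116.9]
 [ 548.4  -79.1]
 [ 598.7   98. ]
 [ 459.4   60.7]
 [ 449.6   26.3]]
1 68778.70583866844 [  2.8613643  579.12098912   7.77398541] [ -50.3 -176.5   51.2  176.1   50.4  177.   -50.8 -177.   -10.   -33.8
    9.5   34.2]
1 68778.70574470288 [  2.86163838 579.12103963   7.77414659] [ -50.2 -176.5   51.2  176.1   50.4  177.   -50.8 -177.   -10.   -33.8
    9.4   34.2]
-1 0.9186214641165215 [  2.86244897 579.12118874   7.77467322] [ 0.6  0.5  0.5 -0.7 -0.4  0.1 -0.  -0.1 -0.4 -0.3 -0.2  0.4]
-1 0.9186214641192996 [  2.86244898 579.12118874   7.77467321] [ 0.6  0.5  0.5 -0.7 -0.4  0.1 -0.  -0.1 -0.4 -0.3 -0.2  0.4]
[([-79.6, -68.5], 246), ([-77.8, -2.9], 268), ([-91.6, 58.0], 282), ([-1.0, -30.3], 84), ([-0.6, 27.2], 85)]
lens [[-0.01644164 -0.06710806]]
jar [[-0.01549373  0.06936352]]
can [[ 0.43931428 -0.0943841   0.023     ]] [[0.10624716 0.13672575]]
[[ 0.894  0.448 -0.001]
 [ 0.448 -0.894  0.001]
 [-0.    -0.001 -1.   ]]
164.00624538242025 [0.57912119 0.00777467]
```

```bash
cat >> h.py <<'E'
def st(goal=None):
    s=get_state();p=toT(s['tool_pos'])*1e3;Rm=R.from_quat(s['eef_rot'])
    a,o=tray();want=R.from_matrix(np.c_[[-np.cos(a),-np.sin(a),0],[-np.sin(a),np.cos(a),0],[0,0,-1]])
    print('t',round(s['clock'],2),'tray mm',p.round(1),'z',round(s['tool_pos'][2]*1e3,1),'turn',(Rm.inv()*want).as_rotvec().round(4),'F',np.round(s['contact_force'],1),'open mm',round(s['opening']*88.1,1))
    if goal: print('shift (tool) mm',(p[0]-goal[0]).round(1),(goal[1]-p[1]).round(1))
E
python3 -m jog '[[[0,0,0,0,0,0.18],[0,0,0,0,0,0.18],[0,0,0,0,0,0.18],[0,0,0,0,0,0.18],[0,0,0,0,0,0.023],[0,0,0,0,0,0]]]' 0.020 10; python3 -c "from h import *;st((-115,-3))"
```

```text
clock: 0.95
tool_pos: [0.2802, -0.5586, 0.2386]
eef_rot: [0.991, -0.137, -0.0, -0.0]
contact_force: [0.2, -0.1, 0.2]
opening: 0.344
finger_force: 0.0
t 0.95 tray mm [131.3 626.8] z 238.6 turn [-0.0002  0.0002  0.0037] F [ 0.2 -0.1  0.2] open mm 30.3
shift (tool) mm 246.3 -629.8
```

```bash
python3 -m jog '[[[0.020,-0.050,0,0,0,0],[0.020,-0.050,0,0,0,0],[0.020,-0.050,0,0,0,0],[0.020,-0.050,0,0,0,0],[0.020,-0.050,0,0,0,0],[0.020,-0.050,0,0,0,0],[0.020,-0.050,0,0,0,0],[0.020,-0.050,0,0,0,0],[0.020,-0.050,0,0,0,0],[0.020,-0.050,0,0,0,0],[0.020,-0.050,0,0,0,0],[0,0,0,0,0,0]]]' >/dev/null; python3 -c "from h import *;st((-115,-3))"
```

```text
t 2.45 tray mm [-88.7  69.5] z 238.1 turn [-0.0047 -0.0005  0.012 ] F [-1.4  0.4 -0.6] open mm 19.8
shift (tool) mm 26.3 -72.5
```

```bash
python3 -m jog '[[[0.013,-0.036,0,0,0,0.006],[0.013,-0.036,0,0,0,0.006],[0,0,0.05,0,0,0],[0,0,0.05,0,0,0],[0,0,0.05,0,0,0],[0,0,0.025,0,0,0],[0,0,0,0,0,0],[0,0,0,0,0,0]]]' >/dev/null; python3 - <<'E'
from h import *
st((-115,-3));r=snapshot('top');print(rollers(r))
cv2.imwrite('pics/d1.png',cv2.resize(r['frame'][140:260,230:385,::-1],None,fx=5,fy=5,interpolation=cv2.INTER_CUBIC))
r=snapshot('scene');cv2.imwrite('pics/d2.png',cv2.resize(r['frame'][130:280,170:340,::-1],None,fx=4,fy=4,interpolation=cv2.INTER_CUBIC))
E
```

```text
t 3.45 tray mm [-115.5    5.4] z 65.1 turn [-0.0002 -0.0022 -0.0112] F [ 0.5  0.3 -0.1] open mm 20.1
shift (tool) mm -0.5 -8.4
[([-79.6, -68.4], 245), ([-77.8, -2.9], 269), ([-1.2, -30.3], 82)]
```

View pics/d2.png

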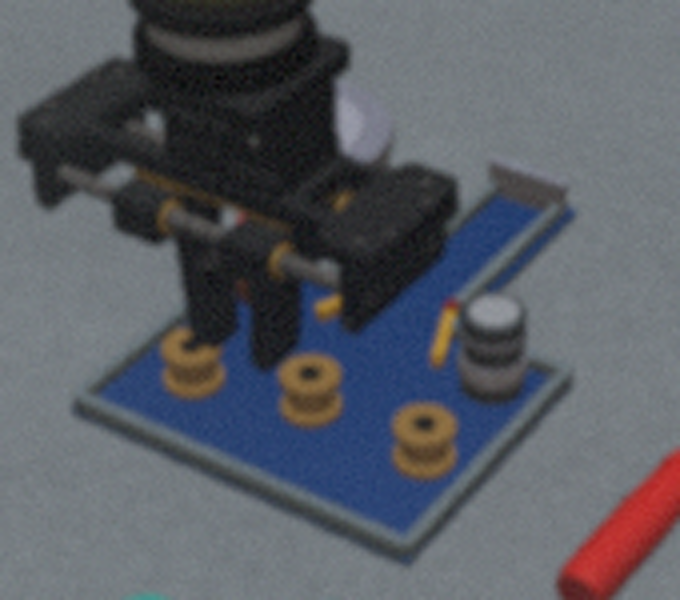

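The fingers hang above the pen, at crop (210,340) and (270,360), 65 mm up. I'll check the TCP projection against this while I trim y.

```bash
python3 -m jog '[[[0,-0.008,0.020,0,0,-0.011],[0,0,0,0,0,0]]]' >/dev/null; python3 - <<'E'
from h import *
st((-115,-3));s=get_state();r=snapshot('scene');print((proj(r,s['tool_pos'])-[170,130])*4)
P=toW(np.array([-.115,-.003]));print(rollers(snapshot('top')))
E
```

```text
t 3.8 tray mm [-112.6   -4.8] z 41.9 turn [-0.0005  0.0036  0.0021] F [-1.  -0.2 -0.3] open mm 20.0
shift (tool) mm 2.4 1.8
[[267.40839199 386.63239873]]
[([-79.6, -68.4], 245), ([-1.2, -30.3], 82)]
```

```bash
python3 -m jog '[[[0.002,0.001,0.018,0,0,0],[0,0,0,0,0,0],[0,0,0,0,0,0]]]' >/dev/null; python3 -c "from h import *;st((-115,-3))"; python3 -m jog '[[[0,0,0,0,0,0],[0,0,0,0,0,0]]]' >/dev/null; python3 -c "from h import *;st((-115,-3))"
```

```text
t 4.28 tray mm [-116.4   -1.9] z 25.4 turn [ 0.0003  0.0004 -0.0003] F [-0.   0.8  0. ] open mm 20.2
shift (tool) mm -1.4 -1.1
t 4.53 tray mm [-116.7   -2.3] z 26.1 turn [-0.0001 -0.0007 -0.0001] F [-1.1  0.9 -0.4] open mm 20.0
shift (tool) mm -1.7 -0.7
```

```bash
python3 -m jog '[[[0,0,0.008,0,0,0],[-0.008,0,0,0,0,0],[-0.008,0,0,0,0,0],[-0.008,0,0,0,0,0],[-0.008,0,0,0,0,0],[-0.008,0.001,0,0,0,0],[-0.008,0.001,0,0,0,0],[-0.008,0,0,0,0,0],[-0.008,0,0,0,0,0],[0,0,0,0,0,0]]]' >/dev/null; python3 - <<'E'
from h import *
st((90,0));r=snapshot('top');print(rollers(r));r=snapshot('scene');cv2.imwrite('pics/e1.png',cv2.resize(r['frame'][130:280,170:340,::-1],None,fx=4,fy=4,interpolation=cv2.INTER_CUBIC))
E
```

```text
t 5.78 tray mm [-51.5  -0.4] z 17.7 turn [0.0001 0.001  0.0004] F [ 0.1 -0.   0.8] open mm 20.1
shift (tool) mm -141.5 0.4
[([-74.5, -61.5], 83)]
```

View pics/e1.png

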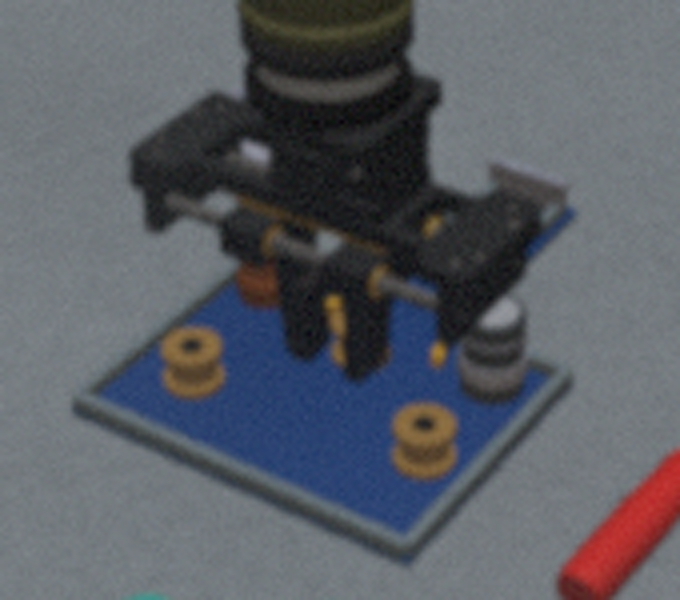

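The roller is upright in the cradle between the fingertips, near (355,350). The other two haven't moved.

```bash
python3 -m jog '[[[-0.008,0,0,0,0,0],[-0.008,0,0,0,0,0],[-0.008,0,0,0,0,0],[-0.008,0,0,0,0,0],[-0.008,0,0,0,0,0],[-0.008,0,0,0,0,0],[-0.008,0,0,0,0,0],[-0.008,0,0,0,0,0],[-0.008,0,0,0,0,0],[0,0,0,0,0,0]]]' ; python3 - <<'E'
from h import *
st((87,0));r=snapshot('top');print(rollers(r))
E
```

```text
clock: 7.12
tool_pos: [0.5594, 0.0137, 0.0176]
eef_rot: [0.99, -0.139, -0.001, 0.0]
contact_force: [-0.3, -0.2, -0.6]
opening: 0.225
finger_force: 0.0
t 7.12 tray mm [20.6 -0.3] z 17.6 turn [0.0003 0.0013 0.0004] F [-0.3 -0.2 -0.6] open mm 19.8
shift (tool) mm -66.4 0.3
[([-79.6, -68.5], 246), ([-96.6, 57.3], 160)]
```

```bash
python3 -m jog '[[[-0.008,0,0,0,0,0],[-0.008,0,0,0,0,0],[-0.008,0,0,0,0,0],[-0.008,0,0,0,0,0],[-0.008,0,0,0,0,0],[-0.008,0,0,0,0,0],[-0.008,0,0,0,0,0],[-0.006,0,0,0,0,0],[0,0,0,0,0,0]]]' >/dev/null; python3 - <<'E'
from h import *
st((87,0));r=snapshot('top');print(rollers(r));r=snapshot('scene');cv2.imwrite('pics/e2.png',cv2.resize(r['frame'][130:280,170:340,::-1],None,fx=4,fy=4,interpolation=cv2.INTER_CUBIC))
E
```

```text
t 8.3 tray mm [82.3 -0.2] z 17.7 turn [0.0002 0.0009 0.0003] F [-0.3  0.6  0.3] open mm 19.9
shift (tool) mm -4.7 0.2
[([-79.6, -68.5], 246), ([-91.6, 58.0], 282), ([-1.0, -30.3], 84), ([-0.6, 27.2], 85)]
```

View pics/e2.png

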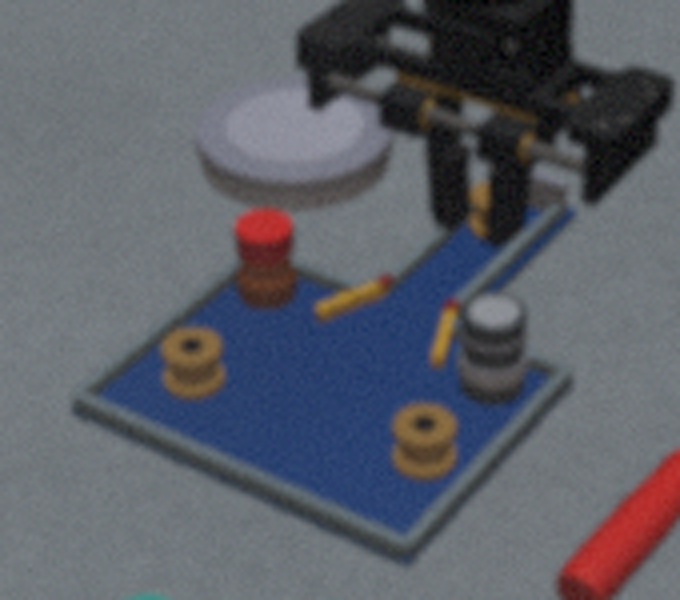

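```bash
python3 -m jog '[[[-0.005,0,0,0,0,0],[0,0,0,0,0,0],[0.010,0,0,0,0,0],[0,0,-0.030,0,0,0],[0,0,-0.030,0,0,0],[0.040,0,0,0,0,0],[0.040,0,0,0,0,0],[0.040,0,0,0,0,0],[0.037,-0.030,0,0,0,0],[0,-0.038,0,0,0,0],[0,0,0,0,0,0],[0,0,0,0,0,0]]]' 0.020 >/dev/null; python3 -m jog '[[[0,0,0,0,0,0],[0,0,0,0,0,0]]]' 0.042 >/dev/null;python3 - <<'E'
from h import *
st((-79.6,-68.5));r=snapshot('top');print(rollers(r))
E
```

```text
t 10.15 tray mm [-80.6 -66.8] z 77.9 turn [ 0.0009 -0.0001 -0.0016] F [-0.3  0.  -0.3] open mm 37.9
shift (tool) mm -1.0 -1.7
[]
```

```bash
python3 -m jog '[[[-0.001,-0.002,0.020,0,0,0],[0,0,0.020,0,0,0],[0,0,0,0,0,0],[0,0,0,0,0,0]]]' 0.044 >/dev/null;python3 -c "from h import *;st((-79.6,-68.5))"
```

```text
t 10.7 tray mm [-79.4 -70.1] z 37.3 turn [ 0.0004  0.0003 -0.0001] F [-0.3  1.6  0.4] open mm 44.1
shift (tool) mm 0.2 1.6
```

```bash
python3 -m jog '[[[0,0.001,0.010,0,0,0],[0,0,0.009,0,0,0],[0,0.004,0,0,0,0],[0,0.008,0,0,0,0],[0,0.008,0,0,0,0],[0,0.008,0,0,0,0],[0,0.008,0,0,0,0],[0,0.008,0,0,0,0],[0,0.008,0,0,0,0],[0,0.008,0,0,0,0],[0,0.008,0,0,0,0],[0,0.008,0,0,0,0]]]' >/dev/null;python3 -m jog '[[[0,0,0,0,0,0],[0,-0.004,0,0,0,0],[0,0,-0.030,0,0,0],[0,0,-0.025,0,0,0],[0.040,0,0,0,0,0],[0,0,0,0,0,0],[0,0,0,0,0,0]]]' >/dev/null; python3 - <<'E'
from h import *
st((-119,-0));r=snapshot('top');print(rollers(r))
r=snapshot('scene');cv2.imwrite('pics/f1.png',cv2.resize(r['frame'][130:280,170:340,::-1],None,fx=4,fy=4,interpolation=cv2.INTER_CUBIC))
E
```

```text
t 13.07 tray mm [-118.3    2.1] z 73.2 turn [-0.0001  0.0017  0.0007] F [-0.5 -0.2  0.2] open mm 44.1
shift (tool) mm 0.7 -2.1
[([-79.8, 1.6], 263), ([-1.0, -30.3], 84), ([107.1, -0.0], 249)]
```

View pics/f1.png

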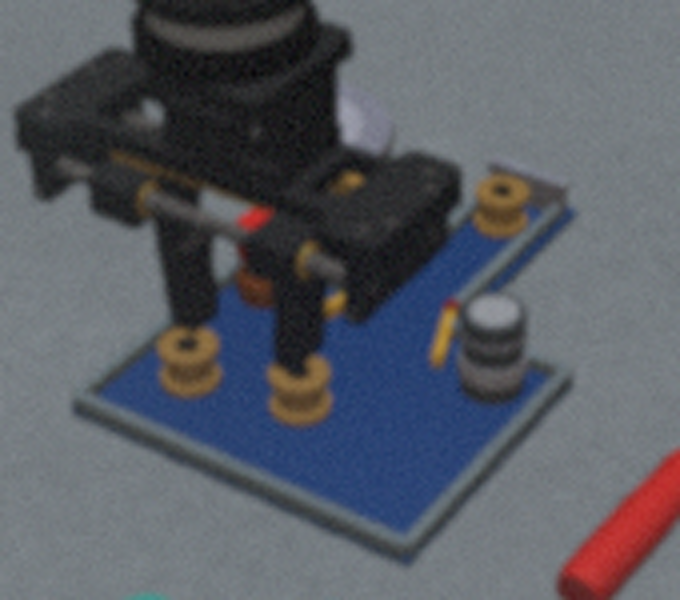

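Roller 1 stands in the slot at x=107 and A is now at (-80,2). C at (188,360) was nudged a few mm at most and is still well back in the pen. Now the cradle push.

```bash
python3 -m jog '[[[0,-0.001,0.030,0,0,0],[0,0,0,0,0,0],[0,0,0.015,0,0,0],[0,0,0,0,0,0],[0,0,0,0,0,0]]]' 0.020 >/dev/null; python3 -c "from h import *;st((-119,1))"
```

```text
t 13.8 tray mm [-119.7    1.7] z 29.2 turn [-0.0001 -0.0007 -0.0001] F [-0.2 -1.1  0.1] open mm 19.9
shift (tool) mm -0.7 -0.7
```

```bash
python3 -m jog '[[[0,0,0.0115,0,0,0],[-0.008,0,0,0,0,0],[-0.008,0,0,0,0,0],[-0.008,0,0,0,0,0],[-0.008,0,0,0,0,0],[-0.008,-0.001,0,0,0,0],[-0.008,-0.001,0,0,0,0],[-0.008,0,0,0,0,0],[-0.008,0,0,0,0,0],[-0.008,0,0,0,0,0],[-0.008,0,0,0,0,0],[0,0,0,0,0,0]]]' >/dev/null; python3 -c "from h import *;st((56,0))"
```

```text
t 15.3 tray mm [-38.4  -0.2] z 17.1 turn [0.0003 0.0013 0.0003] F [-0.3 -0.  -0.8] open mm 20.3
shift (tool) mm -94.4 0.2
```

```bash
python3 -m jog '[[[-0.008,0,0,0,0,0],[-0.008,0,0,0,0,0],[-0.008,0,0,0,0,0],[-0.008,0,0,0,0,0],[-0.008,0,0,0,0,0],[-0.008,0,0,0,0,0],[-0.008,0,0,0,0,0],[-0.008,0,0,0,0,0],[-0.008,0,0,0,0,0],[-0.008,0,0,0,0,0],[-0.008,0,0,0,0,0],[-0.004,0,0,0,0,0]]]' >/dev/null; python3 -m jog '[[[0,0,0,0,0,0],[0.010,0,0,0,0,0],[0,0,-0.030,0,0,0],[0,0,-0.030,0,0,0],[0.040,0,0,0,0,0],[0.040,0.020,0,0,0,0],[0.040,0.020,0,0,0,0],[0,0.018,0,0,0,0],[0,0,0,0,0,0],[0,0,0,0,0,0]]]' >/dev/null; python3 - <<'E'
from h import *
st((-92,60));r=snapshot('top');print(rollers(r))
E
```

```text
t 18.05 tray mm [-76.2  56.4] z 77.1 turn [-0.0011  0.0016  0.0012] F [-0.   0.6 -0.7] open mm 19.8
shift (tool) mm 15.8 3.6
[([-1.0, -30.2], 83), ([-0.6, 27.2], 85), ([90.7, 0.0], 512)]
```

```bash
python3 -m jog '[[[0.016,0.004,0.010,0,0,0],[0,0,0.015,0,0,0],[0,0,0.015,0,0,0],[0,0,0,0,0,0],[0,0,0,0,0,0]]]' 0.048 >/dev/null; python3 - <<'E'
from h import *
st((-92,60));r=snapshot('scene');cv2.imwrite('pics/g1.png',cv2.resize(r['frame'][130:280,170:340,::-1],None,fx=4,fy=4,interpolation=cv2.INTER_CUBIC))
E
```

```text
t 18.73 tray mm [-93.2  61.5] z 37.2 turn [-0.      0.0002  0.0003] F [0.4 0.3 0.1] open mm 47.7
shift (tool) mm -1.2 -1.5
```

View pics/g1.png

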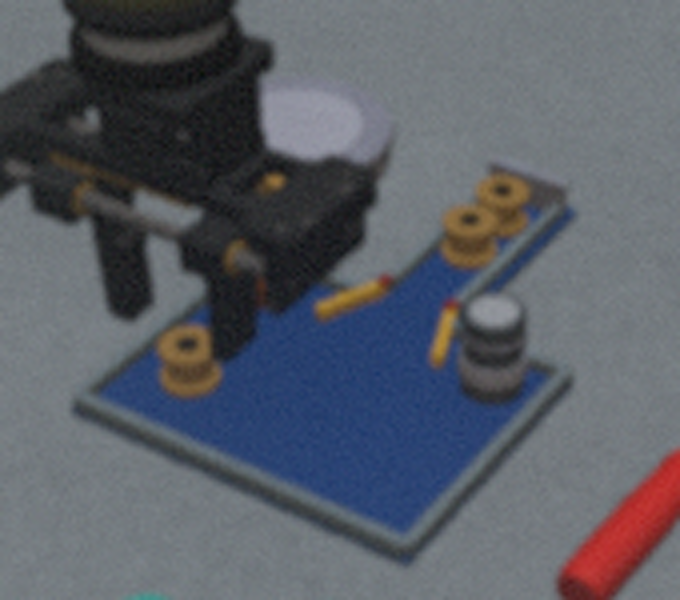

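Two rollers are upright in the slot at (500,205) and (470,235). C at (189,360) is upright; I'll locate it from this view by its hole at (186,345).

```bash
python3 - <<'E'
from h import *
r=snapshot('scene');print(toT(ray(r,[(216.1,215.9)],.028))*1e3, [x for x in rollers(r)])
E
```

```text
[[-94.49777443  58.74786383]] [([84.9, -3.3], 304), ([-96.0, 57.3], 199)]
```

```bash
python3 -m jog '[[[0.002,-0.001,0.010,0,0,0],[0,0,0.009,0,0,0],[0,-0.006,0,0,0,0],[0,-0.008,0,0,0,0],[0,-0.008,0,0,0,0],[0,-0.008,0,0,0,0],[0,-0.008,0,0,0,0],[0,-0.008,0,0,0,0],[0,-0.008,0,0,0,0],[0,-0.008,0,0,0,0],[0,-0.007,0,0,0,0],[0,0,0,0,0,0]]]' >/dev/null;python3 -m jog '[[[0,0.004,0,0,0,0],[0,0,-0.030,0,0,0],[0,0,-0.025,0,0,0],[0.038,0.004,0,0,0,0],[0,0,0,0,0,0],[0,0,0,0,0,0]]]' >/dev/null; python3 - <<'E'
from h import *
st((-134,0));r=snapshot('top');print(rollers(r));print(rollers(snapshot('scene')))
E
```

```text
t 21.07 tray mm [-132.5    0.5] z 72.7 turn [ 0.0005  0.0018 -0.0008] F [ 0.2 -0.2 -0.1] open mm 48.3
shift (tool) mm 1.5 -0.5
[([-91.7, -1.4], 268), ([-1.1, -30.2], 81), ([90.7, 0.0], 510)]
[([85.0, -3.3], 312), ([-98.6, -7.3], 178)]
```

```bash
python3 -m jog '[[[0,-0.002,0.030,0,0,0],[0,0,0,0,0,0],[0,0,0.015,0,0,0],[0,0,0,0,0,0],[0,0,0,0,0,0]]]' 0.020 >/dev/null; python3 -c "from h import *;st((-132,-1))"
```

```text
t 21.8 tray mm [-133.7   -2.2] z 28.6 turn [-0.     -0.0007 -0.0001] F [ 0.1  1.3 -0.2] open mm 20.4
shift (tool) mm -1.7 1.2
```

```bash
python3 -m jog '[[[-0.004,0,0.011,0,0,0],[-0.008,0,0,0,0,0],[-0.008,0,0,0,0,0],[-0.008,0,0,0,0,0],[-0.008,0,0,0,0,0],[-0.008,0.001,0,0,0,0],[-0.008,0.001,0,0,0,0],[-0.008,0,0,0,0,0],[-0.008,0,0,0,0,0],[-0.008,0,0,0,0,0],[-0.008,0,0,0,0,0],[0,0,0,0,0,0]]]' >/dev/null; python3 -c "from h import *;st((25,0))"
```

```text
t 23.3 tray mm [-48.4  -0.4] z 17.1 turn [0.0002 0.0013 0.0003] F [ 0.4 -0.3 -0.8] open mm 20.1
shift (tool) mm -73.4 0.4
```

```bash
python3 -m jog '[[[-0.008,0,0,0,0,0],[-0.008,0,0,0,0,0],[-0.008,0,0,0,0,0],[-0.008,0,0,0,0,0],[-0.008,0,0,0,0,0],[-0.008,0,0,0,0,0],[-0.008,0,0,0,0,0],[-0.008,0,0,0,0,0],[-0.008,0,0,0,0,0],[-0.002,0,0,0,0,0],[0,0,0,0,0,0]]]' >/dev/null; python3 -m jog '[[[0.010,0,0,0,0,0],[0,0,-0.030,0,0,0],[0,0,-0.030,0,0,0],[0,0,-0.030,0,0,0],[0.050,0,0,0,0,0],[0.050,0,0,0,0,0],[0.040,0,0,0,0,0],[0,0,0,0,0,0],[0,0,0,0,0,0]]]' >/dev/null; python3 - <<'E'
from h import *
st();r=snapshot('top');print(rollers(r))
r2=snapshot('scene');cv2.imwrite('pics/z1.png',np.hstack([cv2.resize(r['frame'][225:335,240:340,::-1],(400,440),interpolation=cv2.INTER_CUBIC),cv2.resize(r2['frame'][160:270,220:320,::-1],(400,440),interpolation=cv2.INTER_CUBIC)]))
E
```

```text
t 25.8 tray mm [-1.245e+02 -1.000e-01] z 106.8 turn [ 0.0002  0.0018 -0.0002] F [-0.   0.4  0.4] open mm 19.9
[([-1.1, -30.2], 81), ([76.5, 0.1], 759)]
```

View pics/z1.png

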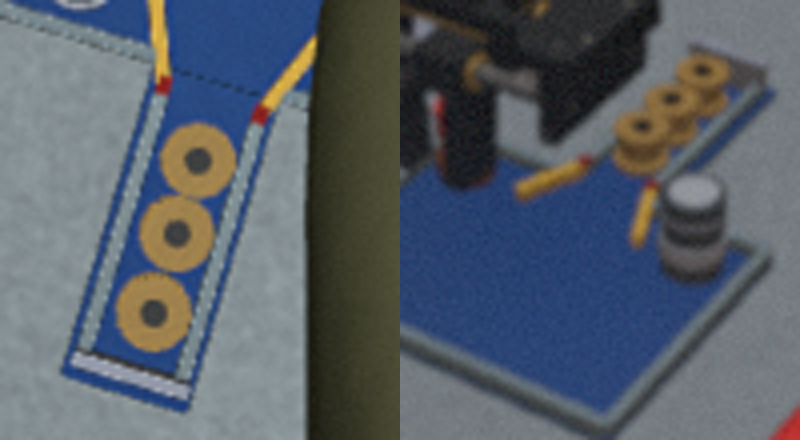

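All three rollers are upright and wholly inside the slot. The last one is centred about 28 mm past the gate, so its rear edge is about 13 mm inside. The lens hasn't moved and the jar wasn't touched.

```bash
python3 -c "
from plant import *
print(finish_job())"
```

```text
the job is handed in; nothing more can be done
None
```

I swept all three brass rollers through the gate one at a time; they stand upright and wholly inside the slot. I handed the job in at about 26 s of the 72 s limit; one waiting roller got nudged a few mm but stayed well back from the gate.

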